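# Set the purge-gas valve two turns open

### The job

Set the purge-gas valve: crank its red hand wheel clockwise by the black handle until the valve is fully shut against its stop, then back it off by exactly two full turns (counter-clockwise seen from above). Finish while still gripping the black handle there, standing still, ready to shut the valve again; do not let go of it, and leave the things standing around undisturbed.

Things in the scene. Friction and masses are not known exactly. Their poses are not given: they have to be found in the camera images.
- valve_wheel (a joint): opening of the valve = angle of the red hand wheel, rad: 0 = shut against its stop, grows counter-clockwise seen from above (opening), one full turn = 6.283, far stop at 20.4. Stiff by about 0.1 N m of steady friction (2 N at the handle); it stays where it is left. It starts between about a third of a turn and 1.1 turns open.
- handle_centre (a point): centre (half-way up) of the black upright crank handle on the rim of the red wheel: a round sleeve 20 mm across, 52 mm tall (its foot 26 mm below this point, 4.5 mm above the rim's top), that spins freely on its pin, so fingers holding it from above can carry it round the wheel's circle without turning. Its centre runs on a circle of radius 50 mm about the wheel's axis, 134 mm above the bench.
- crank_handle: the same black handle; origin at the middle of its foot, 26 mm below its centre; its z axis is the pin it spins on
- wheel_centre (a point): point on the wheel's upright axis in the plane of its rim, 96 mm above the bench. The rim is a red ring of 50 mm mean radius and 11 mm thick with three spokes; the hub's nut tops at 108 mm.
- valve: the brass valve, fixed to the bench on an aluminium plate 110x90x10 mm; origin in the middle of the plate's underside, below the wheel's axis. Its hose barbs point along its own +y and -y to 83 mm from the axis, 36 mm above the bench.
- jar: white plastic jar, 68 mm across, 94 mm tall; a bystander, origin at the middle of its underside
- timer: grey bench timer, 62x66x19 mm; a bystander, origin at the middle of its underside
- glass_beaker: small clear beaker, 54 mm across, 68 mm tall; a bystander, origin at the middle of its underside
- squeeze_bottle: wash bottle with blue cap and bent spout, 62x99 mm, 187 mm tall; a bystander, origin at the middle of its underside
- brass_weight: brass knobbed weight, 22 mm across, 36 mm tall; a bystander, origin at the middle of its underside
- bottle_1: brown dropper bottle, 33 mm across, 102 mm tall; a bystander, origin at the middle of its underside

How it is judged:
By the outcome, as a careful person would: the job done as asked, in the order asked, and still so for the second after the job is handed in, while the arm keeps its last pose, push and grip.
It also fails if it takes over 64 s, if anything falls off the work surface, if the arm or the gripper's body presses on something with over 40 N, if the wrist force passes 120 N, or if a joint passes its speed limit or range.

### The arm

A 7-joint arm with a two-finger parallel gripper is mounted at the origin on the work surface; the furniture and walls round the work are solid. World frame = base frame: x ahead of the robot, y to its left, z up, the work surface at z = 0. Lengths are in m, angles in rad, forces in N, time in s.
With the tool pointing down it reaches from about 0.425 to 0.8 m from the base axis. Payload 8.3 kg.
Tool frame: the origin (TCP) lies at the very end of the fingers, on their centre line; the grasp point (between the pads) lies arm.grasp_offset behind it (arm.grasp_offset is the distance from the TCP to the grasp point, in m); z points along the fingers, y is the line along which they close (so a half turn about z gives the same grasp; the last joint's range is limited). The gripper opens to 85 mm and grips with 20 to 120 N. Pads are 22 mm wide; open, the fingers measure 114 mm over their backs; the gripper's body (76 mm by 85 mm) begins 54 mm behind the grasp point. The pads swing forward as they close: fully open they stand 13 mm farther back than shut.
Start: joints at [-1.165, 0.383, 0.016, 1.37, -0.006, 1.388, -0.046], TCP at [0.282, 0.558, 0.231] pointing down, gripper open.
Joint ranges: [-2.95, 2.95], [-0.25, 2.06], [-1.52, 1.56], [0.18, 2.33], [-1.44, 4.58], [0.02, 2.06], [-3.01, 3.01]. Speed limits (rad/s): [2.39, 2.39, 3.01, 3.01, 3.14, 3.14, 3.14].

### API

Orientations are given as a 3x3 rotation matrix whose columns are the frame's x, y, z axes.
In Python, from cell import arm gives the robot as it stands.
- The arm moves only by the tool move_arm, never from a script. Its argument "targets" is one flat list of numbers, 7 for each row, row after row: the shift along the tool's x, y, z in mm, then the turn, a rotation vector about the tool's x, y, z in degrees, then the finger opening in mm, from 0 to 85.4. A call has 1 to 8 rows; each row shifts and turns the commanded pose from where the row before left it, along the tool's axes as they then stand; what a row does not reach is not made up. A row lasts 1/8 s, in which the tool goes at most 62.5 mm and 10.7 degrees, less where a joint would pass 70% of its speed; a pose out of reach is approached as far as the arm can. A call is refused whole if a number of a shift passes 62.5 or a number of a turn 10.7, either way. A call with a gripper value outside its range is refused whole. The fingers move at their own pace and stop on an object; "force" is the grip in N (left out, the last holds). Time passes only in rows, so rows that do not move let the fingers close. It gives the time, the measured TCP pose, the force, the opening and the grip force at its end, in the units of the state.
- arm.read_state(): the state, without advancing time (a new reading comes with each control period).
- arm.grab_frame(name): name is "side" or "top"; returns a dict with "pixels" (480x640x3 uint8, blue, green, red), "fovy" (degrees; the focal length in pixels is half the picture's height over the tangent of half this angle, whatever the lens; pixels are square), "cx", "cy" (the principal point, pixels), "k1" (the pictures are not rectified: a ray, as slopes to the right and down, at radius r is drawn at 1 + k1 r^2 times it, then the intrinsics apply), "R" (3x3) and "t" (3): a world point X has camera coordinates R X + t. Camera axes: x right, y down, z forward; pixel columns grow to the right and rows downward; lengths in m; the calibration is good to about 2 mm. A picture is of the moment at which its call begins. There is no depth.
- arm.job_done(): hands the job in; it is judged then, once.
Trained networks look in the newest picture that a camera, given by its name, has taken for a name from the list of things; names that differ only in an ending like _2 or _b are one class to them, and where a whole thing is asked for, a point or a joint stands for the part that bears it (a point fixed in the world has none). Each returns a list of dicts, best first, with "conf" (0 to 1); they miss things now and then, are a little off and sometimes report something else, mostly with a low value. They report only what shows in the picture. A call takes as long as a camera call.
- arm.search_frame(camera, query): "uv" ([column, row] in pixels, amid what is visible of it).
- arm.masks_of(camera, query): "region" (480x640 bool, what is visible of it) and "uv" ([column, row] in pixels, amid what is visible of it).
- arm.landmark_of(camera, query): "uv" ([column, row] in pixels: a listed point, or the origin of a listed thing).
The state is a dict: "t": time; "q": joint angles; "joint_vel": joint speeds; "effort": joint torques, N m; "position": TCP position; "orientation": TCP orientation; "wrist_force": force on the tool from outside, world axes, zero at the start; "moment": the same for the moment, N m; "opening": finger opening in m; "grasp_force": force on a finger pad.
Only numpy, scipy, OpenCV 4.12 (cv2) and the standard library are available. Lean on these libraries where they do the work, as an engineer would, in place of code of your own. Each camera call takes 0.05 s, during which the arm holds its last target. There are 200 camera calls.

## Working session

There is one attempt and no reset: what is moved stays moved. The work goes in short steps, Python scripts to look and compute and a tool call to move; the robot and the scene stay as the last step left them, time stands still between calls to the robot, and variables do not carry over. Pictures are saved under pics/ and viewed, at most 10 in all, crops included, and the job is handed in when it is done.

Besides the shell and the picture viewer there is one more tool, called after "Request:" by a JSON object that holds its "method" and its "body". move_arm: Moves the arm, as the interface text tells. Its arguments: {"type":"object","properties":{"targets":{"type":"array","items":{"type":"number"}},"force":{"type":"number"}},"required":["targets"]}

```bash
ls; mkdir -p pics; cat > h.py <<'E'
from cell import arm
import numpy as np, cv2
def ray(f,uv):
    fl=240/np.tan(np.radians(f["fovy"])/2)
    d=np.array([(uv[0]-f["cx"])/fl,(uv[1]-f["cy"])/fl]); s=d.copy()
    for _ in range(20): s=d/(1+f["k1"]*(s@s))
    R=np.array(f["R"]); t=np.array(f["t"])
    return -R.T@t, R.T@np.array([s[0],s[1],1])
def at_z(f,uv,z):
    c,d=ray(f,uv); return c+d*(z-c[2])/d[2]
def proj(f,X):
    fl=240/np.tan(np.radians(f["fovy"])/2)
    p=np.array(f["R"])@np.array(X)+np.array(f["t"]); s=p[:2]/p[2]
    s=s*(1+f["k1"]*(s@s)); return s*fl+[f["cx"],f["cy"]]
E
python3 - <<'E'
from h import *
Z=dict(handle_centre=.134,wheel_centre=.096,valve=0,jar=0,timer=0,glass_beaker=0,squeeze_bottle=0,brass_weight=0,bottle_1=0)
ims=[]
for c in ("top","side"):
    f=arm.grab_frame(c); cv2.imwrite(f"pics/{c}0.png",f["pixels"])
    print(c,-np.array(f["R"]).T@f["t"])
    for n,z in Z.items():
        for r in arm.landmark_of(c,n)[:2]:
            print(n,round(r["conf"],2),np.round(r["uv"]),np.round(at_z(f,r["uv"],z),4))
s=arm.read_state(); print(s, arm.grasp_offset)
E
```

```text
pics
top [0.39406819 0.1021224  1.01952599]
handle_centre 0.7 [288. 264.] [0.4833 0.1726 0.134 ]
wheel_centre 0.97 [312. 249.] [0.5171 0.1322 0.096 ]
wheel_centre 0.16 [218. 304.] [0.4097 0.3009 0.096 ]
valve 0.85 [309. 255.] [0.5174 0.1412 0.    ]
jar 0.83 [220. 305.] [0.4108 0.3179 0.    ]
timer 0.85 [271. 328.] [0.3674 0.2124 0.    ]
glass_beaker 0.96 [347. 155.] [0.7297 0.0688 0.    ]
squeeze_bottle 0.73 [412. 161.] [ 0.7224 -0.0679  0.    ]
brass_weight 0.47 [235. 176.] [0.6795 0.3022 0.    ]
brass_weight 0.21 [288. 268.] [0.4899 0.1834 0.    ]
bottle_1 0.64 [233. 176.] [0.6774 0.3055 0.    ]
bottle_1 0.53 [421. 200.] [ 0.6379 -0.088   0.    ]
side [0.50447373 0.95389748 0.620681  ]
wheel_centre 0.67 [332. 246.] [0.5199 0.1441 0.096 ]
valve 0.89 [334. 292.] [0.5164 0.1377 0.    ]
jar 0.94 [407. 374.] [0.41   0.3249 0.    ]
timer 0.78 [430. 322.] [0.3636 0.2105 0.    ]
glass_beaker 0.55 [216. 267.] [0.729  0.0684 0.    ]
squeeze_bottle 0.73 [232. 229.] [ 0.7209 -0.0611  0.    ]
squeeze_bottle 0.4 [356. 251.] [0.4764 0.0104 0.    ]
brass_weight 0.62 [217. 360.] [0.6828 0.3053 0.  
[... 177 characters left out ...]
, 'joint_vel': array([-0.00091021,  0.00163364, -0.00052199, -0.00084735, -0.00107708,
       -0.00011859,  0.00036754]), 'effort': array([ 3.70827647e-04, -6.27338576e+01,  8.43154863e-01, -3.72086477e+01,
        1.65367807e-02,  2.99457679e-03, -2.65790879e-05]), 'position': array([0.28230838, 0.55759011, 0.2312769 ]), 'orientation': array([[-8.92136233e-01,  4.51766458e-01, -9.61927695e-05],
       [ 4.51766460e-01,  8.92136237e-01, -7.27724299e-06],
       [ 8.25294411e-05, -4.99489591e-05, -9.99999995e-01]]), 'wrist_force': array([-0.09813949,  0.9085471 ,  0.17241655]), 'moment': array([ 0.01317074, -0.02393572,  0.06279184]), 'grasp_force': 0.0, 'opening': 0.08563432882720486} 0.0187
```

```bash
python3 - <<'E'
import cv2,numpy as np
a=cv2.imread("pics/top0.png")[180:340,200:400]; b=cv2.imread("pics/side0.png")[180:340,240:440]
cv2.imwrite("pics/c0.png",np.vstack([cv2.resize(x[:, :],(750,300),interpolation=2) if 0 else cv2.resize(x,(375,300),interpolation=2) for x in (a,b)]))
E
```

```text
(no output)
```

View pics/c0.png

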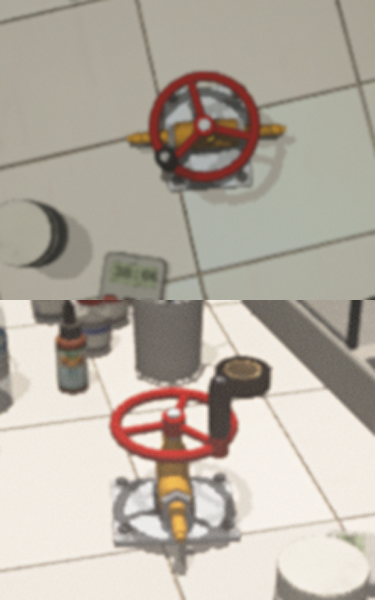

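View pics/top0.png

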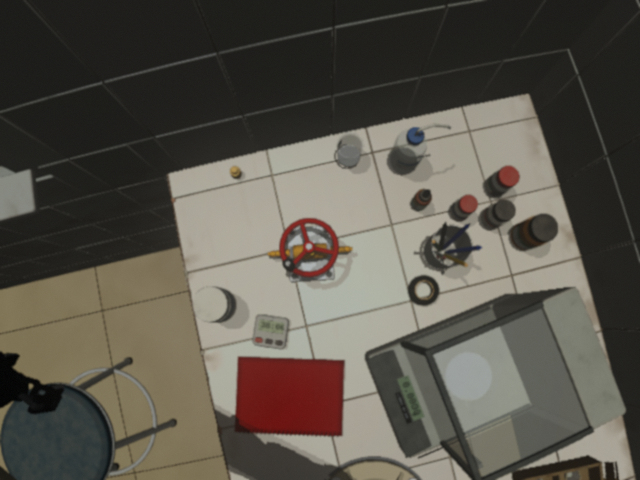

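The top picture shows the wheel centred near (309,247) with the black handle at about (288,265). In the side view the handle is upright near (357,240). Both agree with the networks, so I'll refine with an ellipse fit.

```bash
cat >> h.py <<'E'
from scipy.optimize import least_squares
def wheel(names=("top","side")):
    "fit wheel centre from red rim outer contour (radius .0555,z .096) in the views"
    F={}
    for c in names:
        f=arm.grab_frame(c); h=cv2.cvtColor(f["pixels"],cv2.COLOR_BGR2HSV)
        m=(((h[...,0]<8)|(h[...,0]>172))&(h[...,1]>140)&(h[...,2]>60)).astype(np.uint8)
        u,v=np.round(proj(f,[.517,.138,.096])).astype(int); k=np.zeros_like(m); k[v-60:v+60,u-70:u+70]=1
        n,l,st,_=cv2.connectedComponentsWithStats(m*k); b=1+np.argmax(st[1:,4])
        pts=cv2.convexHull(max(cv2.findContours((l==b).astype(np.uint8),0,1)[0],key=len))[:,0].astype(float)
        P=np.array([at_z(f,p,.096) for p in pts])[:,:2]
        r=least_squares(lambda x:np.hypot(*(P-x[:2]).T)-x[2],[.517,.138,.055],loss="soft_l1",f_scale=.002)
        F[c]=f; print(c,np.round(r.x,4))
    return F
E
python3 - <<'E'
from h import *
F=wheel()
for c in F:
    for n in("crank_handle","handle_centre"):
        for r in arm.masks_of(c,n)[:2]:
            ys,xs=np.nonzero(r["region"]); print(c,n,round(r["conf"],2),np.round(r["uv"],1),xs.min(),xs.max(),ys.min(),ys.max(),at_z(F[c],r["uv"],.134).round(4))
        for r in arm.landmark_of(c,n)[:2]: print(" lm",c,n,round(r["conf"],2),np.round(r["uv"],1),at_z(F[c],r["uv"],.108 if n[0]=="c" else .134).round(4))
E
```

```text
top [0.5201 0.1387 0.0532]
side [0.5187 0.1397 0.054 ]
top crank_handle 0.59 [289.7 265.9] 284 293 261 270 [0.4804 0.1692 0.134 ]
 lm top crank_handle 0.63 [287.8 264.8] [0.4849 0.1746 0.108 ]
top handle_centre 0.63 [287.3 267.1] 283 294 260 271 [0.4782 0.1733 0.134 ]
 lm top handle_centre 0.7 [309.9 247.3] [0.5144 0.1348 0.134 ]
 lm top handle_centre 0.58 [287.8 268.3] [0.4761 0.1723 0.134 ]
side crank_handle 0.94 [355.5 236.5] 351 364 220 253 [0.4833 0.174  0.134 ]
 lm side crank_handle 0.87 [355.2 248.6] [0.483  0.1676 0.108 ]
side handle_centre 0.73 [353.5 237.9] 351 364 221 252 [0.4863 0.1781 0.134 ]
 lm side handle_centre 0.64 [355.  240.3] [0.4841 0.1848 0.134 ]
```

Request:
{"method": "move_arm", "body": {"targets": [-44,-32,0,0,0,0,85,-44,-32,0,0,0,0,85,-44,-32,0,0,0,0,85,-44,-32,0,0,0,0,85,-44,-32,0,0,0,0,85,-44,-32,0,0,0,0,85,-44,-32,0,0,0,0,85,-44,-32,0,0,0,0,60], "force": 40}}

```text
t: 2.5
position: [0.4813, 0.1686, 0.2316]
orientation: [[-0.892, 0.452, 0.001], [0.452, 0.892, 0.001], [-0.0, 0.001, -1.0]]
wrist_force: [1.1, 0.5, -0.5]
opening: 0.0692
grasp_force: 0.0
```

```bash
python3 - <<'E'
from h import *
s=arm.read_state(); print(s["t"],s["position"],s["orientation"].round(3),s["opening"])
F={c:arm.grab_frame(c) for c in("top","side")}
print(*[(c,proj(F[c],s["position"])) for c in F])
a=F["top"]["pixels"][180:340,200:400]; b=F["side"]["pixels"][150:310,260:460]
cv2.imwrite("pics/c1.png",np.vstack([cv2.resize(x,(375,300),interpolation=2) for x in(a,b)]))
E
```

```text
2.5 [0.48134297 0.16855804 0.23162586] [[-0.892  0.452  0.001]
 [ 0.452  0.892  0.001]
 [-0.     0.001 -1.   ]] 0.06924485543947234
('top', array([285.6328112 , 259.13915371])) ('side', array([358.39028268, 176.76183827]))
```

View pics/c1.png

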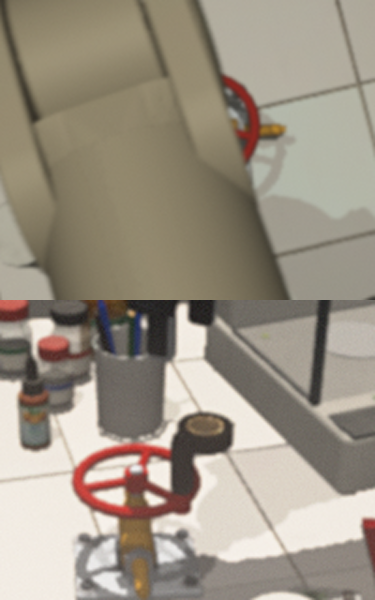

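The side view shows the finger tips straddling above the handle (about (356,240)), so I'll descend and close.

Request:
{"method": "move_arm", "body": {"targets": [0,2,28,0,0,0,60,0,0,29,0,0,0,60,0,0,29,0,0,0,60,0,0,28,0,0,0,60,0,0,0,0,0,0,15,0,0,0,0,0,0,0,0,0,0,0,0,0,0,0,0,0,0,0,0,0], "force": 40}}

```text
t: 3.6
position: [0.4824, 0.1723, 0.1187]
orientation: [[-0.892, 0.452, 0.002], [0.452, 0.892, 0.001], [-0.001, 0.002, -1.0]]
wrist_force: [-1.6, -1.2, 5.7]
opening: 0.0188
grasp_force: 39.8
```

```bash
python3 - <<'E'
from h import *
s=arm.read_state(); print(s)
F=arm.grab_frame("side")
cv2.imwrite("pics/c2.png",cv2.resize(F["pixels"][150:310,260:460],(500,400),interpolation=2))
E
```

```text
{'t': 3.6, 'q': array([-0.64796321,  0.23025582,  0.2789773 ,  1.84296048, -0.07188671,
        1.07573433,  0.76009325]), 'joint_vel': array([ 0.00074711,  0.00062547, -0.00200615,  0.00106796, -0.00199858,
        0.0006826 , -0.00017237]), 'effort': array([-2.74733867e-02, -4.41822696e+01,  2.47123450e+00, -3.15669680e+01,
       -2.38539116e-02, -4.58673667e-01, -4.22618396e-03]), 'position': array([0.48240725, 0.17233502, 0.11868437]), 'orientation': array([[-0.89212442,  0.45178522,  0.00203435],
       [ 0.45178799,  0.89212455,  0.00118474],
       [-0.00127965,  0.00197603, -0.99999723]]), 'wrist_force': array([-1.62676974, -1.23718182,  5.66777703]), 'moment': array([-0.10429422,  0.28333943, -0.02380974]), 'grasp_force': 39.815208963118494, 'opening': 0.018800673769491797}
```

View pics/c2.png

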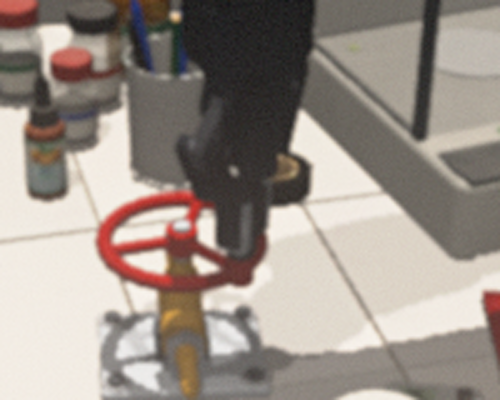

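```bash
cat > plan.py <<'E'
import sys; from h import *
a1,n=float(sys.argv[1]),int(sys.argv[2])   # total change deg, rows
c=np.array([float(sys.argv[3]),float(sys.argv[4])]) if len(sys.argv)>4 else np.array([.5195,.139])
s=arm.read_state(); R=s["orientation"]; p=s["position"]
d=p[:2]-c; a=np.degrees(np.arctan2(d[1],d[0])); 
e=np.array([d[0],d[1]])/np.hypot(*d); f=s["wrist_force"]
print("t",s["t"],"angle",round(a,2),"r",round(np.hypot(*d)*1e3,2),"z",p[2].round(4),"Frad",round(f[:2]@e,1),"Ftan",round(f[1]*e[0]-f[0]*e[1],1),"Fz",round(f[2],1),"grip",s["grasp_force"].round(),s["opening"].round(4))
q=[p[:2]]+[c+.05*np.array([np.cos(t),np.sin(t)]) for t in np.radians(a+a1*np.arange(1,n+1)/n)]
L=[]
for u,v in zip(q,q[1:]): L+=list(np.round((R.T@np.append(v-u,0)*1e3)[:2],1))+[0,0,0,0,0]
print(L)
E
python3 plan.py -80 8
```

```text
Traceback (most recent call last):
  File "plan.py", line 7, in <module>
    print("t",s["t"],"angle",round(a,2),"r",round(np.hypot(*d)*1e3,2),"z",p[2].round(4),"Frad",round(f[:2]@e,1),"Ftan",round(f[1]*e[0]-f[0]*e[1],1),"Fz",round(f[2],1),"grip",s["grasp_force"].round(),s["opening"].round(4))
                                                                                                                                                                              ^^^^^^^^^^^^^^^^^^^^^^
AttributeError: 'float' object has no attribute 'round'
```

```bash
sed -i 's/,"grip".*$/,"grip",round(s["grasp_force"]),round(s["opening"],4))/' plan.py; python3 plan.py -80 8
```

```text
t 3.65 angle 138.04 r 49.88 z 0.1187 Frad 0.5 Ftan 1.9 Fz 6.9 grip 40 0.0185
[np.float64(-2.9), np.float64(8.2), 0, 0, 0, 0, 0, np.float64(-4.4), np.float64(7.5), 0, 0, 0, 0, 0, np.float64(-5.6), np.float64(6.7), 0, 0, 0, 0, 0, np.float64(-6.7), np.float64(5.6), 0, 0, 0, 0, 0, np.float64(-7.6), np.float64(4.3), 0, 0, 0, 0, 0, np.float64(-8.2), np.float64(3.0), 0, 0, 0, 0, 0, np.float64(-8.6), np.float64(1.5), 0, 0, 0, 0, 0, np.float64(-8.7), np.float64(-0.0), 0, 0, 0, 0, 0]
```

Request:
{"method": "move_arm", "body": {"targets": [-2.9,8.2,-1,0,0,0,0,-4.4,7.5,0,0,0,0,0,-5.6,6.7,0,0,0,0,0,-6.7,5.6,0,0,0,0,0,-7.6,4.3,0,0,0,0,0,-8.2,3.0,0,0,0,0,0,-8.6,1.5,0,0,0,0,0,-8.7,0,0,0,0,0,0]}}

```text
t: 4.65
position: [0.5458, 0.181, 0.1186]
orientation: [[-0.892, 0.452, -0.0], [0.452, 0.892, -0.0], [0.0, -0.0, -1.0]]
wrist_force: [-6.1, -3.5, 8.8]
opening: 0.019
grasp_force: 40.2
```

```bash
sed -i 's/list(np.round(\(.*\)))+\[0/np.round(\1).tolist()+[0/' plan.py; sed -i 's/L+=list(np.round((R.T@np.append(v-u,0)\*1e3)\[:2\],1))/L+=np.round((R.T@np.append(v-u,0)*1e3)[:2],1).tolist()/' plan.py; python3 plan.py -40 8
```

```text
t 4.65 angle 57.9 r 49.53 z 0.1186 Frad -6.2 Ftan 3.3 Fz 8.8 grip 40 0.019
[-4.4, -0.1, 0, 0, 0, 0, 0, -4.3, -1.0, 0, 0, 0, 0, 0, -4.2, -1.3, 0, 0, 0, 0, 0, -4.0, -1.7, 0, 0, 0, 0, 0, -3.9, -2.0, 0, 0, 0, 0, 0, -3.7, -2.4, 0, 0, 0, 0, 0, -3.4, -2.7, 0, 0, 0, 0, 0, -3.2, -3.0, 0, 0, 0, 0, 0]
```

```bash
sed -i 's/\[.5195,.139\]/[.5193,.1386]/' plan.py; python3 plan.py -30 8
```

```text
t 4.65 angle 57.95 r 49.98 z 0.1186 Frad -6.2 Ftan 3.3 Fz 8.8 grip 40 0.019
[-3.2, -0.4, 0, 0, 0, 0, 0, -3.2, -0.6, 0, 0, 0, 0, 0, -3.2, -0.8, 0, 0, 0, 0, 0, -3.1, -1.0, 0, 0, 0, 0, 0, -3.0, -1.2, 0, 0, 0, 0, 0, -2.9, -1.4, 0, 0, 0, 0, 0, -2.8, -1.6, 0, 0, 0, 0, 0, -2.7, -1.8, 0, 0, 0, 0, 0]
```

Request:
{"method": "move_arm", "body": {"targets": [-3.2,-0.4,0,0,0,0,0,-3.2,-0.6,0,0,0,0,0,-3.2,-0.8,0,0,0,0,0,-3.1,-1.0,0,0,0,0,0,-3.0,-1.2,0,0,0,0,0,-2.9,-1.4,0,0,0,0,0,-2.8,-1.6,0,0,0,0,0,-2.7,-1.8,0,0,0,0,0], "force": 20}}

```text
t: 5.65
position: [0.5629, 0.163, 0.1187]
orientation: [[-0.892, 0.451, -0.0], [0.451, 0.892, 0.001], [0.001, 0.001, -1.0]]
wrist_force: [-4.6, -0.4, 7.6]
opening: 0.0192
grasp_force: 40.1
```

```bash
python3 plan.py -60 20 | tr -d '\n' | sed 's/0, 0, 0, 0, 0/;/g'
```

```text
t 5.65 angle 29.22 r 49.97 z 0.1187 Frad -4.2 Ftan 1.9 Fz 7.6 grip 40 0.0192[-2.1, -1.5, ;, -2.0, -1.6, ;, -2.0, -1.7, ;, -1.9, -1.8, ;, -1.8, -1.9, ;, -1.7, -2.;, 0, -1.6, -2.1, ;, -1.4, -2.2, ;, -1.3, -2.3, ;, -1.2, -2.3, ;, -1.1, -2.4, ;, -1.0, -2.4, ;, -0.8, -2.5, ;, -0.7, -2.5, ;, -0.6, -2.6, ;, -0.4, -2.6, ;, -0.3, -2.6, ;, -0.2, -2.6, ;, -0.0, -2.6, ;, 0.1, -2.6, ;]
```

Request:
{"method": "move_arm", "body": {"targets": [-2.1,-1.5,0,0,0,0,20,-2.0,-1.6,0,0,0,0,0,-2.0,-1.7,0,0,0,0,0], "force": 20}}

```text
t: 6.02
position: [0.567, 0.1559, 0.1186]
orientation: [[-0.892, 0.451, 0.002], [0.451, 0.892, 0.001], [-0.001, 0.002, -1.0]]
wrist_force: [2.8, 3.7, 2.4]
opening: 0.0192
grasp_force: 19.5
```

Request:
{"method": "move_arm", "body": {"targets": [-1.9,-1.8,0,0,0,0,0,-1.8,-1.9,0,0,0,0,0,-1.7,-2.0,0,0,0,0,0,-1.6,-2.1,0,0,0,0,0]}}

```text
t: 6.52
position: [0.5698, 0.1451, 0.1186]
orientation: [[-0.892, 0.452, 0.002], [0.452, 0.892, 0.0], [-0.002, 0.001, -1.0]]
wrist_force: [3.8, 3.8, 0.9]
opening: 0.0195
grasp_force: 19.5
```

```bash
python3 plan.py -120 40 | sed 's/0, 0, 0, 0, 0/;/g'
```

```text
t 6.525 angle 7.31 r 50.9 z 0.1186 Frad 4.3 Ftan 3.3 Fz 0.9 grip 19 0.0195
[-0.7, -2.7, ;, -1.3, -2.3, ;, -1.2, -2.3, ;, -1.1, -2.4, ;, -0.9, -2.4, ;, -0.8, -2.5, ;, -0.7, -2.5, ;, -0.5, -2.6, ;, -0.4, -2.6, ;, -0.3, -2.6, ;, -0.1, -2.6, ;, 0.0, -2.6, ;, 0.2, -2.6, ;, 0.3, -2.6, ;, 0.4, -2.6, ;, 0.6, -2.6, ;, 0.7, -2.5, ;, 0.8, -2.5, ;, 1.0, -2.4, ;, 1.1, -2.4, ;, 1.2, -2.3, ;, 1.3, -2.3, ;, 1.4, -2.2, ;, 1.6, -2.1, ;, 1.7, -2.;, 0, 1.8, -1.9, ;, 1.9, -1.8, ;, 2.0, -1.7, ;, 2.0, -1.6, ;, 2.1, -1.5, ;, 2.2, -1.4, ;, 2.3, -1.3, ;, 2.3, -1.2, ;, 2.4, -1.1, ;, 2.4, -0.9, ;, 2.5, -0.8, ;, 2.5, -0.7, ;, 2.6, -0.5, ;, 2.6, -0.4, ;, 2.6, -0.3, ;]
```

Request:
{"method": "move_arm", "body": {"targets": [-1.4,-2.4,0,0,0,0,0,-1.3,-2.3,0,0,0,0,0,-1.2,-2.3,0,0,0,0,0,-1.1,-2.4,0,0,0,0,0]}}

```text
t: 7.02
position: [0.57, 0.1417, 0.1188]
orientation: [[-0.895, 0.446, 0.004], [0.446, 0.895, 0.008], [0.0, 0.009, -1.0]]
wrist_force: [8.1, 24.9, -4.4]
opening: 0.0196
grasp_force: 20.4
```

Request:
{"method": "move_arm", "body": {"targets": [-0.9,-2.4,0,0,0,0,0,-0.8,-2.5,0,0,0,0,0,-0.7,-2.5,0,0,0,0,0]}}

```text
t: 7.4
position: [0.5698, 0.1409, 0.1191]
orientation: [[-0.898, 0.441, 0.007], [0.441, 0.897, 0.015], [0.0, 0.017, -1.0]]
wrist_force: [17.0, 41.7, -12.5]
opening: 0.0195
grasp_force: 23.9
```

The stop is reached: 42 N tangentially and no more motion. I'll relax the push while still touching it.

Request:
{"method": "move_arm", "body": {"targets": [0.5,2.5,0,0,0,0,0,1.5,2.5,0,0,0,0,0,1.5,2.5,0,0,0,0,0,1,2,0,0,0,0,0,0,0,0,0,0,0,0]}}

```text
t: 8.02
position: [0.5701, 0.1417, 0.1189]
orientation: [[-0.894, 0.448, 0.005], [0.448, 0.894, 0.005], [-0.002, 0.006, -1.0]]
wrist_force: [10.1, 14.1, -4.0]
opening: 0.0196
grasp_force: 20.2
```

```bash
python3 plan.py 60 6; python3 -c "
from h import *; s=arm.read_state(); print(s['position'],s['orientation'].round(4),s['wrist_force'],s['moment'])"
```

```text
t 8.025 angle 3.54 r 50.88 z 0.1189 Frad 10.9 Ftan 13.5 Fz -4.0 grip 20 0.0196
[5.8, 6.7, 0, 0, 0, 0, 0, 6.2, 6.1, 0, 0, 0, 0, 0, 7.2, 5.0, 0, 0, 0, 0, 0, 7.9, 3.7, 0, 0, 0, 0, 0, 8.4, 2.2, 0, 0, 0, 0, 0, 8.7, 0.7, 0, 0, 0, 0, 0]
[0.57007873 0.14174528 0.11891894] [[-0.8939  0.4482  0.0051]
 [ 0.4483  0.8939  0.0047]
 [-0.0025  0.0065 -1.    ]] [10.06707253 14.11386503 -3.99079551] [ 2.74962104 -2.21404497  0.01421792]
```

Request:
{"method": "move_arm", "body": {"targets": [-1.3,4,0,0,0,0,0,0,0,0,0,0,0,0,0,0,0,0,0,0,0]}}

```text
t: 8.4
position: [0.5705, 0.142, 0.1186]
orientation: [[-0.893, 0.45, -0.001], [0.45, 0.893, 0.002], [0.002, 0.001, -1.0]]
wrist_force: [-2.9, 6.6, 6.2]
opening: 0.0194
grasp_force: 20.7
```

```bash
python3 plan.py 60 6; python3 -c "
from h import *; s=arm.read_state(); print(s['position'],s['orientation'].round(4),s['wrist_force'],s['moment'])"
```

```text
t 8.4 angle 3.82 r 51.3 z 0.1186 Frad -2.4 Ftan 6.8 Fz 6.2 grip 21 0.0194
[6.2, 6.4, 0, 0, 0, 0, 0, 6.2, 6.1, 0, 0, 0, 0, 0, 7.2, 4.9, 0, 0, 0, 0, 0, 7.9, 3.6, 0, 0, 0, 0, 0, 8.4, 2.2, 0, 0, 0, 0, 0, 8.7, 0.7, 0, 0, 0, 0, 0]
[0.57048226 0.14201371 0.11863869] [[-8.930e-01  4.501e-01 -8.000e-04]
 [ 4.501e-01  8.930e-01  1.800e-03]
 [ 1.500e-03  1.300e-03 -1.000e+00]] [-2.86128627  6.61095375  6.15296305] [ 1.23067564  0.58294075 -0.00288993]
```

```bash
sed -i 's/\[.5193,.1386\]/[.5205,.1390]/' plan.py; python3 plan.py 80 8
```

```text
t 8.4 angle 3.45 r 50.07 z 0.1186 Frad -2.5 Ftan 6.8 Fz 6.2 grip 21 0.0194
[5.1, 7.1, 0, 0, 0, 0, 0, 6.2, 6.1, 0, 0, 0, 0, 0, 7.2, 5.0, 0, 0, 0, 0, 0, 7.9, 3.7, 0, 0, 0, 0, 0, 8.4, 2.2, 0, 0, 0, 0, 0, 8.7, 0.7, 0, 0, 0, 0, 0, 8.7, -0.8, 0, 0, 0, 0, 0, 8.4, -2.3, 0, 0, 0, 0, 0]
```

Request:
{"method": "move_arm", "body": {"targets": [5.1,7.1,0,0,0,0,0,6.2,6.1,0,0,0,0,0,7.2,5.0,0,0,0,0,0,7.9,3.7,0,0,0,0,0,8.4,2.2,0,0,0,0,0,8.7,0.7,0,0,0,0,0,8.7,-0.8,0,0,0,0,0,8.4,-2.3,0,0,0,0,0]}}

```text
t: 9.4
position: [0.5268, 0.1873, 0.1186]
orientation: [[-0.892, 0.452, 0.001], [0.452, 0.892, 0.0], [-0.001, 0.001, -1.0]]
wrist_force: [3.4, -0.7, 6.3]
opening: 0.0193
grasp_force: 20.7
```

```bash
python3 plan.py 80 8
```

```text
t 9.4 angle 82.58 r 48.67 z 0.1186 Frad -0.3 Ftan -3.5 Fz 6.3 grip 21 0.0193
[8.4, -2.3, 0, 0, 0, 0, 0, 7.2, -4.9, 0, 0, 0, 0, 0, 6.2, -6.1, 0, 0, 0, 0, 0, 5.1, -7.1, 0, 0, 0, 0, 0, 3.8, -7.9, 0, 0, 0, 0, 0, 2.3, -8.4, 0, 0, 0, 0, 0, 0.8, -8.7, 0, 0, 0, 0, 0, -0.7, -8.7, 0, 0, 0, 0, 0]
```

```bash
sed -i 's/\[.5205,.1390\]/[.5206,.1377]/' plan.py; python3 plan.py 80 8
```

```text
t 9.4 angle 82.88 r 49.95 z 0.1186 Frad -0.3 Ftan -3.5 Fz 6.3 grip 21 0.0193
[7.9, -3.6, 0, 0, 0, 0, 0, 7.2, -5.0, 0, 0, 0, 0, 0, 6.2, -6.1, 0, 0, 0, 0, 0, 5.0, -7.1, 0, 0, 0, 0, 0, 3.7, -7.9, 0, 0, 0, 0, 0, 2.3, -8.4, 0, 0, 0, 0, 0, 0.8, -8.7, 0, 0, 0, 0, 0, -0.7, -8.7, 0, 0, 0, 0, 0]
```

Request:
{"method": "move_arm", "body": {"targets": [7.9,-3.6,0,0,0,0,0,7.2,-5.0,0,0,0,0,0,6.2,-6.1,0,0,0,0,0,5.0,-7.1,0,0,0,0,0,3.7,-7.9,0,0,0,0,0,2.3,-8.4,0,0,0,0,0,0.8,-8.7,0,0,0,0,0,-0.7,-8.7,0,0,0,0,0]}}

```text
t: 10.4
position: [0.4727, 0.1524, 0.1186]
orientation: [[-0.892, 0.451, 0.001], [0.451, 0.892, 0.001], [-0.0, 0.001, -1.0]]
wrist_force: [3.4, 1.1, 5.0]
opening: 0.0191
grasp_force: 20.6
```

```bash
python3 plan.py 80 8
```

```text
t 10.4 angle 162.97 r 50.09 z 0.1186 Frad -2.9 Ftan -2.1 Fz 5.0 grip 21 0.0191
[-2.3, -8.4, 0, 0, 0, 0, 0, -3.7, -7.9, 0, 0, 0, 0, 0, -5.0, -7.2, 0, 0, 0, 0, 0, -6.1, -6.2, 0, 0, 0, 0, 0, -7.1, -5.0, 0, 0, 0, 0, 0, -7.9, -3.7, 0, 0, 0, 0, 0, -8.4, -2.3, 0, 0, 0, 0, 0, -8.7, -0.8, 0, 0, 0, 0, 0]
```

Well centred.

Request:
{"method": "move_arm", "body": {"targets": [-2.3,-8.4,0,0,0,0,0,-3.7,-7.9,0,0,0,0,0,-5.0,-7.2,0,0,0,0,0,-6.1,-6.2,0,0,0,0,0,-7.1,-5.0,0,0,0,0,0,-7.9,-3.7,0,0,0,0,0,-8.4,-2.3,0,0,0,0,0,-8.7,-0.8,0,0,0,0,0]}}

```text
t: 11.4
position: [0.4974, 0.0932, 0.1185]
orientation: [[-0.892, 0.451, -0.001], [0.451, 0.892, 0.001], [0.001, 0.0, -1.0]]
wrist_force: [-1.0, 1.8, 8.9]
opening: 0.0198
grasp_force: 20.9
```

```bash
python3 plan.py 80 8
```

```text
t 11.4 angle -117.52 r 50.18 z 0.1185 Frad -1.1 Ftan -1.8 Fz 8.9 grip 21 0.0198
[-8.7, 0.8, 0, 0, 0, 0, 0, -8.4, 2.2, 0, 0, 0, 0, 0, -7.9, 3.6, 0, 0, 0, 0, 0, -7.2, 4.9, 0, 0, 0, 0, 0, -6.2, 6.1, 0, 0, 0, 0, 0, -5.1, 7.1, 0, 0, 0, 0, 0, -3.8, 7.9, 0, 0, 0, 0, 0, -2.4, 8.4, 0, 0, 0, 0, 0]
```

Request:
{"method": "move_arm", "body": {"targets": [-8.7,0.8,0,0,0,0,0,-8.4,2.2,0,0,0,0,0,-7.9,3.6,0,0,0,0,0,-7.2,4.9,0,0,0,0,0,-6.2,6.1,0,0,0,0,0,-5.1,7.1,0,0,0,0,0,-3.8,7.9,0,0,0,0,0,-2.4,8.4,0,0,0,0,0]}}

```text
t: 12.4
position: [0.5601, 0.1067, 0.1185]
orientation: [[-0.892, 0.452, -0.002], [0.452, 0.892, -0.0], [0.002, -0.001, -1.0]]
wrist_force: [-3.8, -0.4, 11.7]
opening: 0.0194
grasp_force: 21.1
```

```bash
python3 plan.py 80 8
```

```text
t 12.4 angle -38.09 r 50.19 z 0.1185 Frad -2.8 Ftan -2.7 Fz 11.7 grip 21 0.0194
[-0.8, 8.7, 0, 0, 0, 0, 0, 0.6, 8.7, 0, 0, 0, 0, 0, 2.1, 8.5, 0, 0, 0, 0, 0, 3.5, 8.0, 0, 0, 0, 0, 0, 4.8, 7.2, 0, 0, 0, 0, 0, 6.0, 6.3, 0, 0, 0, 0, 0, 7.0, 5.1, 0, 0, 0, 0, 0, 7.8, 3.8, 0, 0, 0, 0, 0]
```

Request:
{"method": "move_arm", "body": {"targets": [-0.8,8.7,-1,0,0,0,0,0.6,8.7,0,0,0,0,0,2.1,8.5,0,0,0,0,0,3.5,8.0,0,0,0,0,0,4.8,7.2,0,0,0,0,0,6.0,6.3,0,0,0,0,0,7.0,5.1,0,0,0,0,0,7.8,3.8,0,0,0,0,0]}}

```text
t: 13.4
position: [0.558, 0.171, 0.1188]
orientation: [[-0.892, 0.452, -0.001], [0.452, 0.892, -0.001], [0.0, -0.001, -1.0]]
wrist_force: [-2.5, -5.5, -0.6]
opening: 0.0194
grasp_force: 20.2
```

```bash
python3 plan.py 80 8
```

```text
t 13.4 angle 41.7 r 50.08 z 0.1188 Frad -5.5 Ftan -2.5 Fz -0.6 grip 20 0.0194
[8.4, 2.4, 0, 0, 0, 0, 0, 8.7, 1.0, 0, 0, 0, 0, 0, 8.7, -0.5, 0, 0, 0, 0, 0, 8.5, -2.0, 0, 0, 0, 0, 0, 8.0, -3.5, 0, 0, 0, 0, 0, 7.3, -4.8, 0, 0, 0, 0, 0, 6.3, -6.0, 0, 0, 0, 0, 0, 5.2, -7.0, 0, 0, 0, 0, 0]
```

Request:
{"method": "move_arm", "body": {"targets": [8.4,2.4,0,0,0,0,0,8.7,1.0,0,0,0,0,0,8.7,-0.5,0,0,0,0,0,8.5,-2.0,0,0,0,0,0,8.0,-3.5,0,0,0,0,0,7.3,-4.8,0,0,0,0,0,6.3,-6.0,0,0,0,0,0,5.2,-7.0,0,0,0,0,0]}}

```text
t: 14.4
position: [0.4948, 0.1807, 0.1189]
orientation: [[-0.892, 0.452, 0.001], [0.452, 0.892, 0.0], [-0.001, 0.001, -1.0]]
wrist_force: [4.7, -4.0, -7.8]
opening: 0.0195
grasp_force: 19.8
```

```bash
python3 plan.py 80 8
```

```text
t 14.4 angle 120.94 r 50.11 z 0.1189 Frad -5.8 Ftan -2.0 Fz -7.8 grip 20 0.0195
[3.9, -7.8, 0, 0, 0, 0, 0, 2.6, -8.3, 0, 0, 0, 0, 0, 1.1, -8.6, 0, 0, 0, 0, 0, -0.4, -8.7, 0, 0, 0, 0, 0, -1.9, -8.5, 0, 0, 0, 0, 0, -3.4, -8.0, 0, 0, 0, 0, 0, -4.7, -7.3, 0, 0, 0, 0, 0, -5.9, -6.4, 0, 0, 0, 0, 0]
```

Request:
{"method": "move_arm", "body": {"targets": [3.9,-7.8,0.5,0,0,0,0,2.6,-8.3,0,0,0,0,0,1.1,-8.6,0,0,0,0,0,-0.4,-8.7,0,0,0,0,0,-1.9,-8.5,0,0,0,0,0,-3.4,-8.0,0,0,0,0,0,-4.7,-7.3,0,0,0,0,0,-5.9,-6.4,0,0,0,0,0]}}

```text
t: 15.4
position: [0.4737, 0.1201, 0.1188]
orientation: [[-0.892, 0.451, -0.0], [0.451, 0.892, 0.001], [0.001, 0.0, -1.0]]
wrist_force: [3.5, 3.9, -7.6]
opening: 0.0189
grasp_force: 20.1
```

```bash
python3 plan.py 80 8
```

```text
t 15.4 angle -159.42 r 50.12 z 0.1188 Frad -4.6 Ftan -2.4 Fz -7.6 grip 20 0.0189
[-7.0, -5.2, 0, 0, 0, 0, 0, -7.7, -4.0, 0, 0, 0, 0, 0, -8.3, -2.6, 0, 0, 0, 0, 0, -8.6, -1.2, 0, 0, 0, 0, 0, -8.7, 0.4, 0, 0, 0, 0, 0, -8.5, 1.9, 0, 0, 0, 0, 0, -8.1, 3.3, 0, 0, 0, 0, 0, -7.4, 4.7, 0, 0, 0, 0, 0]
```

Request:
{"method": "move_arm", "body": {"targets": [-7.0,-5.2,0.5,0,0,0,0,-7.7,-4.0,0,0,0,0,0,-8.3,-2.6,0,0,0,0,0,-8.6,-1.2,0,0,0,0,0,-8.7,0.4,0,0,0,0,0,-8.5,1.9,0,0,0,0,0,-8.1,3.3,0,0,0,0,0,-7.4,4.7,0,0,0,0,0]}}

```text
t: 16.4
position: [0.5309, 0.0886, 0.1186]
orientation: [[-0.892, 0.452, 0.0], [0.452, 0.892, 0.0], [-0.0, 0.0, -1.0]]
wrist_force: [-4.2, 1.6, 6.5]
opening: 0.0192
grasp_force: 21.2
```

```bash
python3 plan.py 72 8
```

```text
t 16.4 angle -78.15 r 50.21 z 0.1186 Frad -2.5 Ftan -3.8 Fz 6.5 grip 21 0.0192
[-5.6, 5.5, 0, 0, 0, 0, 0, -4.8, 6.2, 0, 0, 0, 0, 0, -3.8, 6.9, 0, 0, 0, 0, 0, -2.7, 7.4, 0, 0, 0, 0, 0, -1.5, 7.7, 0, 0, 0, 0, 0, -0.2, 7.8, 0, 0, 0, 0, 0, 1.0, 7.8, 0, 0, 0, 0, 0, 2.2, 7.5, 0, 0, 0, 0, 0]
```

Request:
{"method": "move_arm", "body": {"targets": [-5.6,5.5,0,0,0,0,0,-4.8,6.2,0,0,0,0,0,-3.8,6.9,0,0,0,0,0,-2.7,7.4,0,0,0,0,0,-1.5,7.7,0,0,0,0,0,-0.2,7.8,0,0,0,0,0,1.0,7.8,0,0,0,0,0,2.2,7.5,0,0,0,0,0]}}

```text
t: 17.4
position: [0.5703, 0.1314, 0.1186]
orientation: [[-0.892, 0.452, 0.001], [0.452, 0.892, -0.001], [-0.001, -0.001, -1.0]]
wrist_force: [-3.2, -2.5, 7.8]
opening: 0.0191
grasp_force: 21.3
```

```bash
python3 plan.py 10 4; python3 -c "
from h import *; s=arm.read_state(); d=s['orientation'].T@(np.array([.5706,.1422,s['position'][2]])-s['position']); print(s['position'],d*1e3)"
```

```text
t 17.4 angle -7.23 r 50.11 z 0.1186 Frad -2.9 Ftan -2.8 Fz 7.8 grip 21 0.0191
[0.9, 2.0, 0, 0, 0, 0, 0, 0.9, 2.0, 0, 0, 0, 0, 0, 1.0, 2.0, 0, 0, 0, 0, 0, 1.0, 1.9, 0, 0, 0, 0, 0]
[0.57031049 0.13139098 0.11862693] [ 4.63288108  9.77010497 -0.01105246]
```

Request:
{"method": "move_arm", "body": {"targets": [1.2,2.4,0,0,0,0,0,1.2,2.4,0,0,0,0,0,1.1,2.4,0,0,0,0,0,1.1,2.5,0,0,0,0,0,0,0,0,0,0,0,0,0,0,0,0,0,0,0]}}

```text
t: 18.15
position: [0.5705, 0.1424, 0.1186]
orientation: [[-0.892, 0.452, 0.001], [0.452, 0.892, -0.001], [-0.001, -0.0, -1.0]]
wrist_force: [-3.1, -0.2, 5.6]
opening: 0.0196
grasp_force: 21.2
```

```bash
python3 plan.py 10 4; python3 - <<'E'
from h import *
s=arm.read_state(); d=s['orientation'].T@(np.array([.5706,.1422,s['position'][2]])-s['position']); print(s['position'],d*1e3,s['orientation'].round(4),abs(s['joint_vel']).max())
F=arm.grab_frame("side"); cv2.imwrite("pics/c3.png",cv2.resize(F["pixels"][130:410,150:470],(640,560)))
E
```

```text
t 18.15 angle 5.35 r 50.1 z 0.1186 Frad -3.1 Ftan 0.1 Fz 5.6 grip 21 0.0196
[1.3, 1.8, 0, 0, 0, 0, 0, 1.3, 1.8, 0, 0, 0, 0, 0, 1.4, 1.7, 0, 0, 0, 0, 0, 1.4, 1.6, 0, 0, 0, 0, 0]
[0.57048001 0.14237461 0.11864411] [-1.85962102e-01 -1.01504190e-01  1.80986332e-04] [[-8.920e-01  4.521e-01  7.000e-04]
 [ 4.521e-01  8.920e-01 -5.000e-04]
 [-9.000e-04 -2.000e-04 -1.000e+00]] 0.001346483068306262
```

View pics/c3.png

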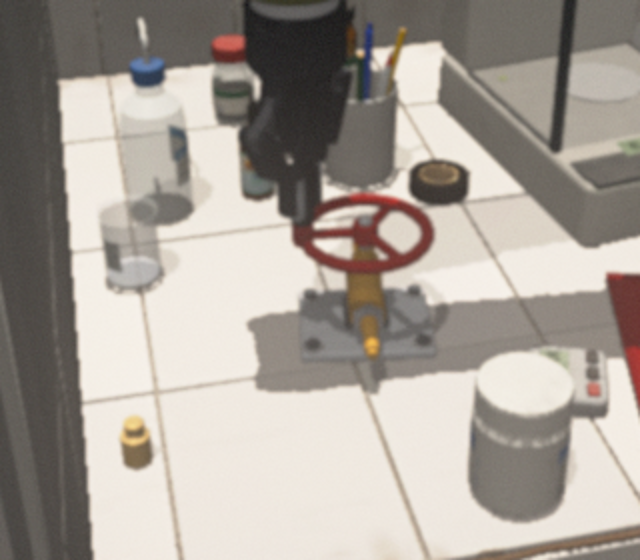

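The handle is gripped at the left of the wheel, about (297,235) in this picture, exactly two turns back from the shut position. Everything around it stands undisturbed.

```bash
python3 -c "
from cell import arm; print(arm.job_done())"
```

```text
the job is handed in; nothing more can be done
None
```

I shut the valve against its stop, then opened it two full turns (to within about 0.3° by the arm's own position reading), handed in at about 18 s with the gripper still holding the black handle, standing still, and nothing around it visibly disturbed.

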